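Fit the stop sleeve on the corking jig past its ball catch

ROBOT

A 6-joint arm with a two-finger parallel gripper is mounted at the origin on a cart in front of the work surface, level with it; the furniture and walls round the work are solid. World frame = base frame: x ahead of the robot, y to its left, z up, the work surface at z = 0. Lengths are in m, angles in rad, forces in N, time in s.
With the tool pointing down it reaches from about 0.3 to 0.775 m from the base axis. Payload 14.6 kg.
Tool frame: the origin (TCP) lies on the front face of the gripper's body, between the roots of the fingers; the fingertips stand 97 mm ahead of it and the grasp point (between the pads) lies 78 mm ahead of it; z points along the fingers, y is the direction in which the jaws open and shut (so a half turn about z gives the same grasp; the last joint's range is limited). The gripper opens to 94 mm and grips with 3 to 60 N. Pads are 16 mm wide; open, the fingers measure 119 mm over their backs; the gripper's body (75 mm by 177 mm) begins 78 mm behind the grasp point.
Start: joints at [1.061, 0.3, 1.521, -0, 1.321, -0.067], TCP at [0.236, 0.497, 0.303] pointing down, gripper open.
Joint ranges: [-3.03, 3.03], [-0.79, 2.21], [0.23, 2.52], [-1.04, 4.18], [0, 3.07], [-2.55, 2.55]. Speed limits (rad/s): [2.22, 2.22, 2.57, 3.14, 3.14, 3.14].

INTERFACE

Orientations are given as [roll, pitch, yaw] about the fixed x, y, z axes, in that order (R = Rz(yaw) Ry(pitch) Rx(roll)).
In Python, from station import ctrl gives the robot as it stands. The module is installed in compiled form; this text tells all that it offers.
- The arm moves only by the shell command python3 -m pendant 'ROWS' [FORCE]. ROWS is JSON, a list of rows, each an object of numbers: "rx", "ry", "rz": the turn, a rotation vector about the tool's x, y, z each as a share of 4 degrees, from -1 to 1; "tx", "ty", "tz": the shift along the tool's x, y, z each as a share of 0.04 m, from -1 to 1; "grip": the gripper command: -1 is fully open, 1 is shut, values between are in proportion. A call has 1 to 8 rows; each row shifts and turns the pose as measured when the row begins, along the tool's axes as they then stand; what a row does not reach is not made up. A row lasts 1/12 s, in which the tool goes at most 41.7 mm and 7.16 degrees, less where a joint would pass 70% of its speed; a pose out of reach is approached as far as the arm can. A call with a number of a shift or a turn outside -1 to 1 is refused whole. A call with a gripper value outside its range is refused whole. The fingers move at their own pace and stop on an object; FORCE is the grip in N (left out, the last holds). Time passes only in rows, so rows that do not move let the fingers close. It gives the time, the measured TCP pose, the force and the opening at its end, in the units of the state.
- ctrl.get_obs(): the state, without advancing time (a new reading comes with each control period).
- ctrl.camera(name): name is "side" or "top" or "wrist"; returns a dict with "pixels" (480x640x3 uint8, blue, green, red), "fx", "fy", "cx", "cy" (pixels), "world_from_camera" (4x4, takes a point from camera to world coordinates). Camera axes: x right, y up, looking along -z (the intrinsics and any distortion apply to the point x, -y, -z); pixel columns grow to the right and rows downward; lengths in m; the calibration is good to about 2 mm. A picture is of the moment at which its call begins. There is no depth.
- ctrl.hand_in(): hands the job in, once; it reports no verdict.
The state is a dict: "time_s": time; "qpos": joint angles; "joint_vel": joint speeds; "tau": joint torques, N m; "ee_pos": TCP position; "eef_rot": TCP orientation; "force": force on the tool from outside, world axes, zero at the start; "moment": the same for the moment, N m; "grip_width": finger opening in m.
Only numpy, scipy, OpenCV 4.12 (cv2) and the standard library are available. Lean on these libraries where they do the work, as an engineer would, in place of code of your own. Each camera call takes 0.05 s, during which the arm holds its last target.

TASK

Put the wide-headed sleeve onto the jig's upright rod, head up, and press it down gently past the sprung ball in the rod until it clicks, keeping hold of it until then, so that the ball has sprung out again above the sleeve and holds it down; then let go. Stop at the click: do not ram the sleeve against the rod's stop ring. Leave the slim sleeve and the other things where they are.

Things in the scene. Friction and masses are not known exactly. Their poses are not given: they have to be found in the camera images.
- sleeve: The sleeve to fit: bright steel, 40 mm high, 0.1 kg, upright on the worktop right of the jig, in a near or a far area (the slim sleeve is in the other). Lower 24 mm: plain barrel, 30 mm diameter; upper 16 mm: knurled head, 44 mm (grip there). Through bore 16 mm, lead-in 19.6 mm over the lowest 2.5 mm. Origin: centre of its underside, z up the bore.
- slim_sleeve: A bystander: similar but slimmer steel sleeve, 40 mm high, head 30 mm, barrel 22 mm, bore only 11 mm, too small for the rod. Origin: centre of its underside.
- jig: Corking jig, fixed: grey foot 70 x 70 x 12 mm with an upright rod in its middle. A brass stop ring (30 mm diameter, rigid) sits on the rod; its upper face is set anywhere from 24 to 38 mm above the worktop, and no reading gives it. The ball's centre is always 47 mm above that face. Origin: centre of the foot's underside, z up the rod, ball on the -x side.
- rod_tip (a point): Centre of the rod's top, 96 mm above the worktop. The rod is steel, 14 mm in diameter, and tapers over its last 8 mm to 7 mm.
- ball (a joint): How far the sprung 12 mm ball is pressed into the rod (m): 0 = out, 4.5 mm proud of the rod; 0.0045 = flush; springs back, 5 to 9 N. Pushing the sleeve over it takes about 5 to 15 N, then up to 8 N of drag while it passes (40 mm); at the click the drag ends, and 1.6 mm lower the sleeve meets the stop ring.
- cork_a: A bystander: wine cork standing on end, 24 mm thick, 42 mm high. Origin: centre of its underside.
- cork_b: A bystander: wine cork lying, 24 mm thick, 42 mm long. Origin: centre of its underside.
- whetstone: A bystander: grey stone block 48 x 152 x 24 mm. Origin: centre of its underside, y along its length.
- nail_tin: A bystander: open tin of nails, 74 mm wide, 61 mm high. Origin: centre of its underside.
- tap: A bystander: brass barrel tap lying, 33 x 104 x 47 mm. Origin: centre of its underside, y along its length.
Not all that is in view belongs to the job. What is shaped like the sleeve but turquoise is not meant.

How it is judged:
On the way, in this order (a step that is already met when the one before it is completed fails the run):
1. the sleeve, on the rod, presses the ball in (horizontal distance between sleeve and jig below 0.004 m and value of joint ball above 0.001 m and z of sleeve in the frame of jig between 0.028 and 0.093 m), for 0.1 s.
2. the ball springs out above the sleeve while the fingers still hold or press it (horizontal distance between sleeve and jig below 0.004 m and value of joint ball below 0.001 m and z of sleeve in the frame of jig below 0.045 m and contact force between the fingers and sleeve above 0.5 N), for 0.1 s.
At the end, for the whole second after the job is handed in: The sleeve is on the rod (axes within 4 mm), head up and upright within about 7 degrees, its underside 20 to 45 mm above the worktop (on or just above the stop ring), the ball has sprung out above it (pressed in by less than 1 mm), the sleeve is at rest (value of joint ball below 0.001 m and z of sleeve in the frame of jig between 0.02 and 0.045 m and horizontal distance between sleeve and jig below 0.004 m and z of rod_tip in the frame of sleeve above 0.045 m and angle between sleeve's own z axis and vertical below 0.12 rad and linear speed of sleeve below 0.02 m/s); the robot touches nothing.
It fails at once if the sleeve is pushed against the jig (rod, ball or stop ring) with more than 25 N (contact force between sleeve and jig above 25 N).
It fails at once if the slim sleeve, a cork, the whetstone, the nail tin or the tap is moved by more than 30 mm (distance of any of cork_a, cork_b, whetstone, nail_tin, tap, slim_sleeve from where it was at the start of the episode above 0.03 m).
It also fails if it takes over 67 s, if anything falls off the work surface, if the arm or the gripper's body presses on something with over 40 N, if the wrist force passes 120 N, or if a joint passes its speed limit or range.

## Working session

There is one attempt and no reset: what is moved stays moved. The work goes in short steps, Python scripts to look and compute and a shell command to move; the robot and the scene stay as the last step left them, time stands still between calls to the robot, and variables do not carry over. Pictures are saved under pics/ and viewed, and the job is handed in when it is done.

```bash
mkdir -p pics; cat > h.py <<'E'
import numpy as np,cv2
from station import ctrl
from scipy.spatial.transform import Rotation as R
def snap(name,fn):
    c=ctrl.camera(name); cv2.imwrite('pics/'+fn,c['pixels'])
    np.savez('pics/'+fn[:-4]+'.npz',**{k:np.array(v) for k,v in c.items()})
    return c
def load(fn): return dict(np.load('pics/'+fn+'.npz'))
def ray(c,u,v):
    T=c['world_from_camera']; d=np.array([(u-c['cx'])/c['fx'],-(v-c['cy'])/c['fy'],-1.])
    return T[:3,3],T[:3,:3]@d
def atz(c,u,v,z):
    o,d=ray(c,u,v); return o+d*(z-o[2])/d[2]
def proj(c,p):
    T=c['world_from_camera']; q=T[:3,:3].T@(np.array(p)-T[:3,3])
    return c['cx']+c['fx']*q[0]/-q[2], c['cy']+c['fy']*q[1]/q[2]
def crop(fn,out,u,v,w,h,s):
    im=cv2.imread('pics/'+fn+'.png')[v:v+h,u:u+w]; cv2.imwrite('pics/'+out,cv2.resize(im,None,fx=s,fy=s,interpolation=cv2.INTER_CUBIC))
E
python3 - <<'E'
from h import *
for n in('top','side','wrist'):
    c=snap(n,n+'0.png'); print(n,[k for k in c],c['fx'],c['cx'],c['cy'],c['world_from_camera'].round(3).tolist())
print(ctrl.get_obs())
E
```

```text
top ['pixels', 'fx', 'fy', 'cx', 'cy', 'world_from_camera'] 572.9077133273756 328.9538519036832 249.4732988063917 [[0.307, 0.854, -0.42, 0.135], [-0.952, 0.281, -0.125, 0.249], [0.011, 0.438, 0.899, 0.955], [0.0, 0.0, 0.0, 1.0]]
side ['pixels', 'fx', 'fy', 'cx', 'cy', 'world_from_camera'] 450.8920647376677 314.5260380192349 243.34964095662284 [[0.934, 0.173, -0.311, 0.248], [-0.356, 0.446, -0.821, -0.343], [-0.003, 0.878, 0.479, 0.509], [0.0, 0.0, 0.0, 1.0]]
wrist ['pixels', 'fx', 'fy', 'cx', 'cy', 'world_from_camera'] 352.0742077587387 315.6349013674966 240.8490137731868 [[0.428, -0.877, -0.218, 0.172], [0.904, 0.416, 0.104, 0.528], [-0.0, -0.241, 0.97, 0.384], [0.0, 0.0, 0.0, 1.0]]
{'time_s': 0.15, 'qpos': array([ 1.06138649e+00,  3.00333341e-01,  1.52141965e+00, -2.32318032e-05,
        1.32067717e+00, -6.66241913e-02]), 'joint_vel': array([ 0.00050268, -0.00118035, -0.00523498,  0.00030468, -0.00180383,
        0.00043758]), 'tau': array([ 1.26287974e-03, -5.31953681e+01, -3.52821636e+01,  7.08696339e-02,
        2.34951678e-02, -6.43504023e-06]), 'ee_pos': array([0.23561841, 0.49685758, 0.30223015]), 'eef_rot': array([-3.14075551e+00, -3.33027902e-05,  2.69881275e+00]), 'force': array([-0.3816778 , -0.67498609,  0.54953452]), 'moment': array([-0.01650494, -0.02821858,  0.00586464]), 'grip_width': 0.09387966995356405}
```

View pics/top0.png

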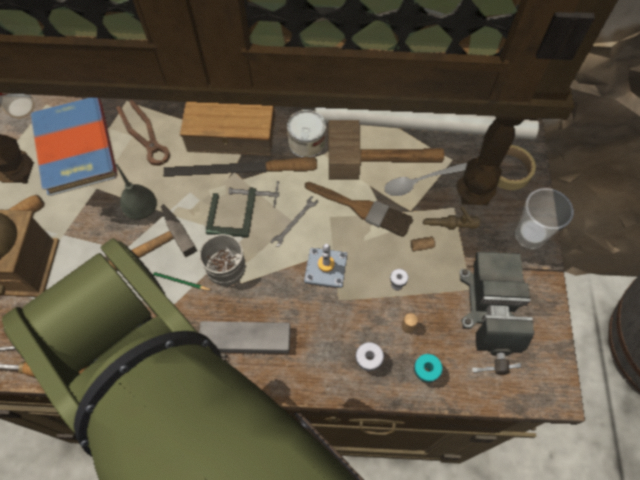

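View pics/side0.png

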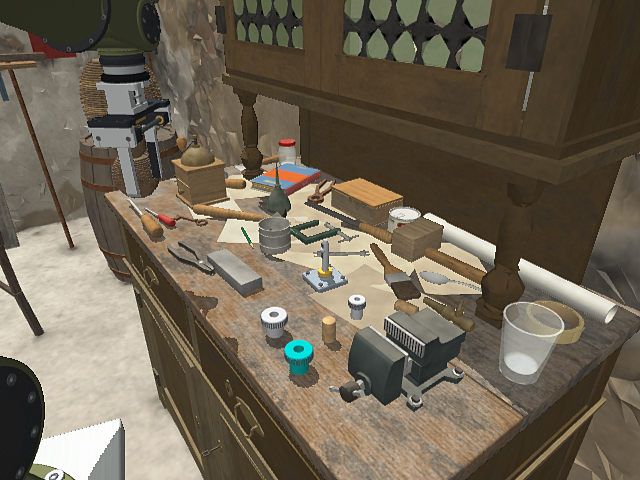

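View pics/wrist0.png

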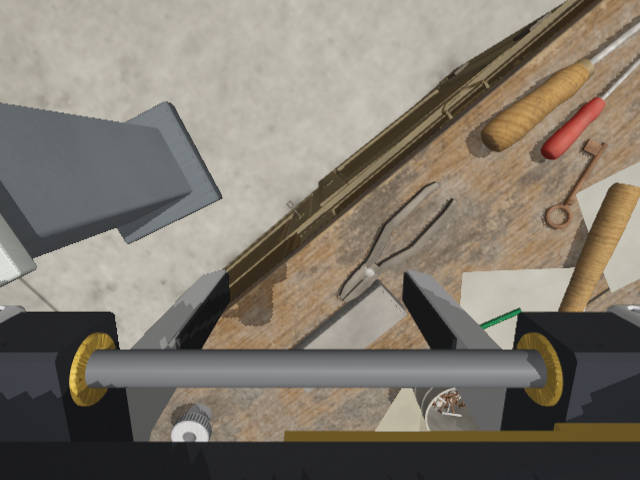

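Top view: the wide sleeve is near the front edge at about (370,356), the slim one at (399,278), and the jig rod at (326,250). The turquoise decoy is at (428,368). I'll enlarge these.

```bash
python3 - <<'E'
from h import *
crop('top0','ct.png',290,230,160,160,5)
crop('top0','ct.png',295,235,150,150,4)
crop('side0','cs.png',240,225,150,150,4)
E
```

```text
(no output)
```

View pics/ct.png

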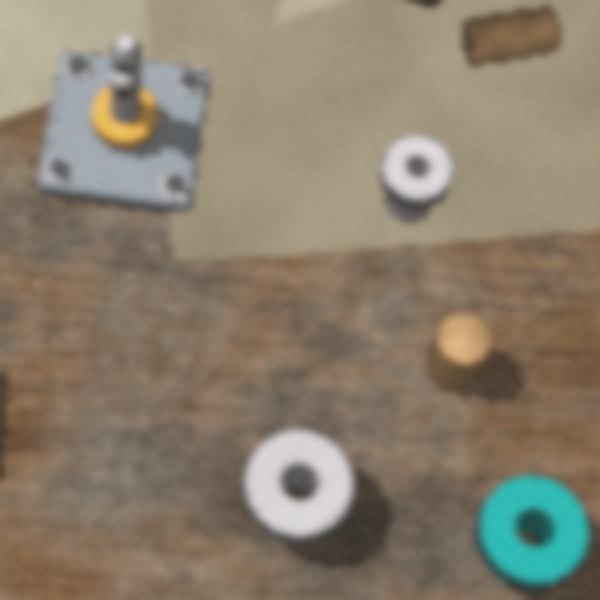

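View pics/cs.png

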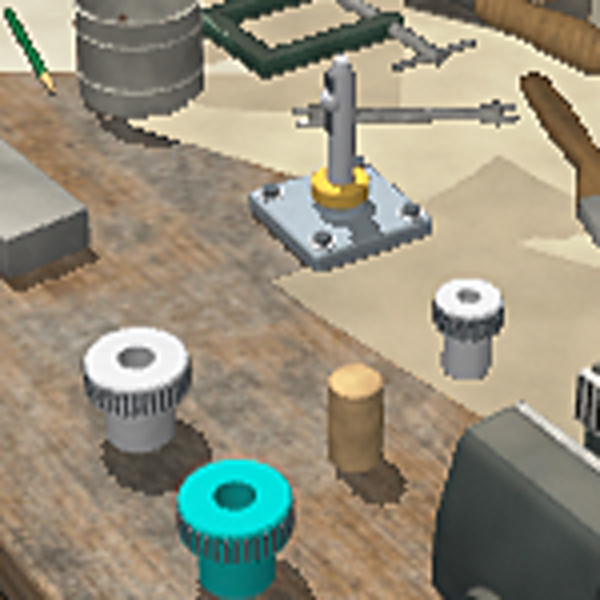

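```bash
python3 - <<'E'
from h import *
t=load('top0');s=load('side0')
f=lambda c,x,y,u0,v0,z: atz(c,u0+(x+.5)/4-.5,v0+(y+.5)/4-.5,z).round(4)
T=lambda x,y,z:f(t,x,y,295,235,z); S=lambda x,y,z:f(s,x,y,240,225,z)
print('sleeve',T(299,483,.04),S(137,357.5,.04))
print('tip',T(125,41,.096),S(342,60,.096))
print('slim',T(416,169,.04),S(468,297,.04))
print('corkA',T(464,339,.042),S(356,382,.042))
print('teal',T(535,529,.04),S(235,496,.04))
print('foot T',[T(a,b,.012) for a,b in((65,52),(212,72),(190,208),(40,188))])
print('foot S',[S(a,b,.012) for a,b in((250,200),(343,165),(431,228),(317,268))])
for z in(.024,.031,.038):print('ring',z,T(124,115,z),S(341,187-10,z), 'ball',S(328,112,z+.047))
for p in ((.0,0),):pass
E
```

```text
sleeve [0.3999 0.2537 0.04  ] [0.4004 0.2539 0.04  ]
tip [0.5425 0.375  0.096 ] [0.5414 0.3727 0.096 ]
slim [0.5495 0.2439 0.04  ] [0.5496 0.2429 0.04  ]
corkA [0.4799 0.205  0.042 ] [0.4794 0.203  0.042 ]
teal [0.4113 0.1576 0.04  ] [0.4111 0.1581 0.04  ]
foot T [array([0.5685, 0.4118, 0.012 ]), array([0.5798, 0.3448, 0.012 ]), array([0.5127, 0.3344, 0.012 ]), array([0.5011, 0.4007, 0.012 ])]
foot S [array([0.5003, 0.3944, 0.012 ]), array([0.5574, 0.409 , 0.012 ]), array([0.5757, 0.3375, 0.012 ]), array([0.5101, 0.3256, 0.012 ])]
ring 0.024 [0.5415 0.3746 0.024 ] [0.5446 0.3804 0.024 ] ball [0.5325 0.3684 0.071 ]
ring 0.031 [0.5384 0.3737 0.031 ] [0.5403 0.37   0.031 ] ball [0.528  0.3571 0.078 ]
ring 0.038 [0.5354 0.3727 0.038 ] [0.5361 0.3595 0.038 ] ball [0.5235 0.3457 0.085 ]
```

```bash
cat >> h.py <<'E'
def to(x,y,z,yaw=None):
    o=ctrl.get_obs(); M=R.from_euler('xyz',o['eef_rot']); 
    d=M.inv().apply(np.array([x,y,z])-o['ee_pos'])/.04
    print('t',round(o['time_s'],2),'pos',o['ee_pos'].round(4),'rot',o['eef_rot'].round(4),'F',o['force'].round(1),'w',round(o['grip_width'],4))
    print('shift shares',d.round(3))
    tgt=R.from_euler('xyz',[np.pi,0,o['eef_rot'][2] if yaw is None else yaw])
    print('turn shares',(np.degrees((M.inv()*tgt).as_rotvec())/4).round(3))
E
python3 -m pendant '[{"tx":-0.78,"ty":-0.46,"grip":-1},{"tx":-0.78,"ty":-0.46,"grip":-1},{"tx":-0.78,"ty":-0.46,"grip":-1},{"tx":-0.78,"ty":-0.46,"grip":-1},{"tx":-0.78,"ty":-0.46,"grip":-1},{"tx":-0.78,"ty":-0.46,"grip":-1},{"tx":-0.78,"ty":-0.46,"grip":-1},{"grip":-1}]' 20
python3 -c "
from h import *
to(.400,.254,.20)"
```

```text
t 0.15 pos [0.2356 0.4969 0.3022] rot [-3.1408 -0.      2.6988] F [-0.4 -0.7  0.5] w 0.0939
shift shares [-6.315 -3.723  2.559]
turn shares [-0.012 -0.     0.   ]$[0]: bad value
```

```bash
python3 -m pendant '[{"rx":0,"ry":0,"rz":0,"tx":-0.78,"ty":-0.46,"tz":0,"grip":-1}]' 20
python3 -c "
from h import *
to(.400,.254,.20)"
```

```text
time_s: 0.23
ee_pos: [0.2541, 0.469, 0.3017]
eef_rot: [-3.141, -0.001, 2.702]
force: [1.2, -0.8, 0.4]
grip_width: 0.0939
t 0.23 pos [0.2541 0.469  0.3017] rot [-3.1406e+00 -9.0000e-04  2.7023e+00] F [ 1.2 -0.8  0.4] w 0.0939
shift shares [-5.589 -3.31   2.542]
turn shares [-0.014 -0.013  0.   ]
```

All keys are needed in each row.

```bash
python3 -m pendant '[{"rx":0,"ry":0,"rz":0,"tx":-0.78,"ty":-0.46,"tz":0.1,"grip":-1},{"rx":0,"ry":0,"rz":0,"tx":-0.78,"ty":-0.46,"tz":0.1,"grip":-1},{"rx":0,"ry":0,"rz":0,"tx":-0.78,"ty":-0.46,"tz":0.1,"grip":-1},{"rx":0,"ry":0,"rz":0,"tx":-0.78,"ty":-0.46,"tz":0.1,"grip":-1},{"rx":0,"ry":0,"rz":0,"tx":-0.78,"ty":-0.46,"tz":0.1,"grip":-1},{"rx":0,"ry":0,"rz":0,"tx":-0.78,"ty":-0.46,"tz":0.1,"grip":-1},{"rx":0,"ry":0,"rz":0,"tx":-0.6,"ty":-0.4,"tz":0,"grip":-1},{"rx":0,"ry":0,"rz":0,"tx":0,"ty":0,"tz":0,"grip":-1}]' 20
python3 -c "
from h import *
to(.400,.254,.20)"
```

```text
time_s: 0.9
ee_pos: [0.3968, 0.2525, 0.2751]
eef_rot: [-3.138, -0.001, 2.705]
force: [0.0, 0.2, 0.4]
grip_width: 0.094
t 0.9 pos [0.3968 0.2525 0.2751] rot [-3.1382e+00 -1.4000e-03  2.7046e+00] F [0.  0.2 0.4] w 0.094
shift shares [-0.059  0.074  1.878]
turn shares [-0.048 -0.02   0.   ]
```

```bash
python3 -m pendant '[{"rx":-0.05,"ry":-0.02,"rz":0,"tx":-0.06,"ty":0.07,"tz":0.7,"grip":-1},{"rx":0,"ry":0,"rz":0,"tx":0,"ty":0,"tz":0.7,"grip":-1},{"rx":0,"ry":0,"rz":0,"tx":0,"ty":0,"tz":0.5,"grip":-1},{"rx":0,"ry":0,"rz":0,"tx":0,"ty":0,"tz":0,"grip":-1}]'
python3 -c "
from h import *
to(.400,.254,.112)
snap('side','side1.png');snap('wrist','wrist1.png');crop('side1','side1c.png',200,150,240,200,3)"
```

```text
time_s: 1.23
ee_pos: [0.4013, 0.253, 0.1976]
eef_rot: [3.138, 0.002, 2.7]
force: [0.1, 0.5, -0.6]
grip_width: 0.094
t 1.23 pos [0.4013 0.253  0.1976] rot [3.1384e+00 2.0000e-03 2.6997e+00] F [ 0.1  0.5 -0.6] w 0.094
shift shares [0.044 0.003 2.139]
turn shares [0.046 0.028 0.   ]
```

View pics/side1c.png

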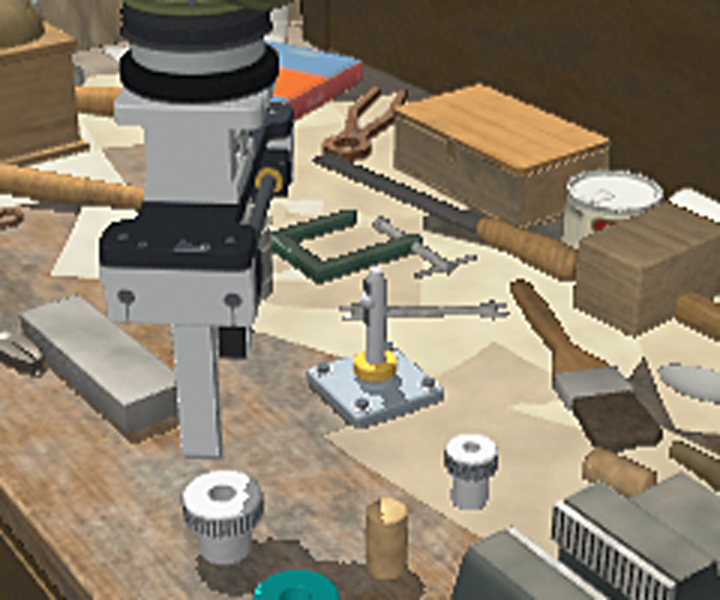

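View pics/wrist1.png

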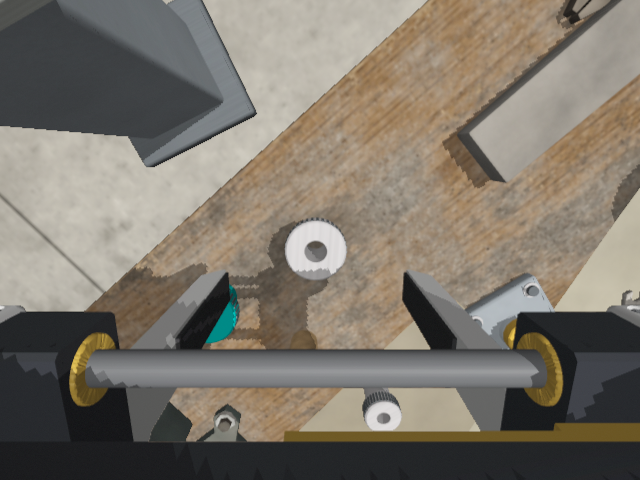

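Wrist: the head is centred between the jaws at (316,248). I'll descend and grip.

```bash
python3 -c "
from h import *
c=load('wrist1');print(atz(c,316,249,.04))"
python3 -m pendant '[{"rx":0.04,"ry":0.02,"rz":0,"tx":0.04,"ty":0,"tz":0.7,"grip":-1},{"rx":0,"ry":0,"rz":0,"tx":0,"ty":0,"tz":0.7,"grip":-1},{"rx":0,"ry":0,"rz":0,"tx":0,"ty":0,"tz":0.5,"grip":-1},{"rx":0,"ry":0,"rz":0,"tx":0,"ty":0,"tz":0.1,"grip":-1},{"rx":0,"ry":0,"rz":0,"tx":0,"ty":0,"tz":0,"grip":-1}]'
python3 -c "
from h import *
to(.400,.254,.112)"
```

```text
[0.39876596 0.25703736 0.04      ]
time_s: 1.75
ee_pos: [0.4042, 0.2581, 0.1269]
eef_rot: [3.127, 0.011, 2.702]
force: [-0.1, 0.5, 0.3]
grip_width: 0.0937
t 1.75 pos [0.4042 0.2581 0.1269] rot [3.1274 0.0107 2.7022] F [-0.1  0.5  0.3] w 0.0937
shift shares [ 0.056 -0.143  0.369]
turn shares [0.204 0.153 0.001]
```

```bash
python3 -m pendant '[{"rx":0.2,"ry":0.15,"rz":0,"tx":0.05,"ty":-0.14,"tz":0,"grip":-1},{"rx":0,"ry":0,"rz":0,"tx":0,"ty":0,"tz":0,"grip":-1}]'
python3 -c "
from h import *
to(.400,.254,.112)"
```

```text
time_s: 1.92
ee_pos: [0.4004, 0.2543, 0.1296]
eef_rot: [3.14, 0.001, 2.703]
force: [-0.0, -0.6, -0.1]
grip_width: 0.0941
t 1.92 pos [0.4004 0.2543 0.1296] rot [3.1403e+00 9.0000e-04 2.7029e+00] F [-0.  -0.6 -0.1] w 0.0941
shift shares [ 0.007 -0.013  0.44 ]
turn shares [0.019 0.013 0.   ]
```

```bash
python3 -m pendant '[{"rx":0,"ry":0,"rz":0,"tx":0,"ty":0,"tz":0.25,"grip":-1},{"rx":0,"ry":0,"rz":0,"tx":0,"ty":0,"tz":0.2,"grip":-1},{"rx":0,"ry":0,"rz":0,"tx":0,"ty":0,"tz":0.05,"grip":-1},{"rx":0,"ry":0,"rz":0,"tx":0,"ty":0,"tz":0,"grip":-1}]'
python3 -c "
from h import *
to(.400,.254,.112)"
```

```text
time_s: 2.25
ee_pos: [0.4016, 0.255, 0.1112]
eef_rot: [3.136, 0.004, 2.703]
force: [-0.1, 0.1, 0.0]
grip_width: 0.0941
t 2.25 pos [0.4016 0.255  0.1112] rot [3.1356 0.0044 2.7028] F [-0.1  0.1  0. ] w 0.0941
shift shares [ 0.027 -0.039 -0.02 ]
turn shares [0.086 0.063 0.   ]
```

```bash
python3 -m pendant '[{"rx":0.09,"ry":0.06,"rz":0,"tx":0.02,"ty":-0.04,"tz":-0.02,"grip":-1},{"rx":0,"ry":0,"rz":0,"tx":0,"ty":0,"tz":0,"grip":1},{"rx":0,"ry":0,"rz":0,"tx":0,"ty":0,"tz":0,"grip":1},{"rx":0,"ry":0,"rz":0,"tx":0,"ty":0,"tz":0,"grip":1},{"rx":0,"ry":0,"rz":0,"tx":0,"ty":0,"tz":0,"grip":1},{"rx":0,"ry":0,"rz":0,"tx":0,"ty":0,"tz":0,"grip":1},{"rx":0,"ry":0,"rz":0,"tx":0,"ty":0,"tz":0,"grip":1}]' 25
python3 -c "
from h import *
to(.400,.254,.112)"
```

```text
time_s: 2.83
ee_pos: [0.4003, 0.2538, 0.1124]
eef_rot: [-3.141, -0.0, 2.703]
force: [-0.2, 0.1, 0.0]
grip_width: 0.0575
t 2.83 pos [0.4003 0.2538 0.1124] rot [-3.1407e+00 -2.0000e-04  2.7027e+00] F [-0.2  0.1  0. ] w 0.0575
shift shares [0.008 0.001 0.009]
turn shares [-0.013 -0.002  0.   ]
```

```bash
python3 -m pendant '[{"rx":0,"ry":0,"rz":0,"tx":0,"ty":0,"tz":0,"grip":1},{"rx":0,"ry":0,"rz":0,"tx":0,"ty":0,"tz":0,"grip":1},{"rx":0,"ry":0,"rz":0,"tx":0,"ty":0,"tz":0,"grip":1},{"rx":0,"ry":0,"rz":0,"tx":0,"ty":0,"tz":0,"grip":1}]' 25
python3 -m pendant '[{"rx":0,"ry":0,"rz":0,"tx":0,"ty":0,"tz":0,"grip":1},{"rx":0,"ry":0,"rz":0,"tx":0,"ty":0,"tz":-0.3,"grip":1},{"rx":0,"ry":0,"rz":0,"tx":0,"ty":0,"tz":-0.6,"grip":1},{"rx":0,"ry":0,"rz":0,"tx":0,"ty":0,"tz":-0.7,"grip":1},{"rx":0,"ry":0,"rz":0,"tx":0,"ty":0,"tz":-0.7,"grip":1},{"rx":0,"ry":0,"rz":0,"tx":0,"ty":0,"tz":-0.7,"grip":1},{"rx":0,"ry":0,"rz":0,"tx":0,"ty":0,"tz":-0.5,"grip":1},{"rx":0,"ry":0,"rz":0,"tx":0,"ty":0,"tz":0,"grip":1}]' 25
python3 -c "
from h import *
to(.542,.374,.232)
snap('side','side2.png');snap('wrist','wrist2.png');crop('side2','side2c.png',200,100,240,200,3)"
```

```text
time_s: 3.17
ee_pos: [0.4003, 0.2539, 0.1125]
eef_rot: [-3.141, -0.0, 2.703]
force: [0.4, 0.7, -0.4]
grip_width: 0.0441
time_s: 3.83
ee_pos: [0.3992, 0.2533, 0.2565]
eef_rot: [-3.136, -0.004, 2.703]
force: [0.6, 0.8, -0.8]
grip_width: 0.044
t 3.83 pos [0.3992 0.2533 0.2565] rot [-3.1355 -0.004   2.7026] F [ 0.6  0.8 -0.8] w 0.044
shift shares [-1.952  4.254  0.579]
turn shares [-0.087 -0.058  0.   ]
```

View pics/side2c.png

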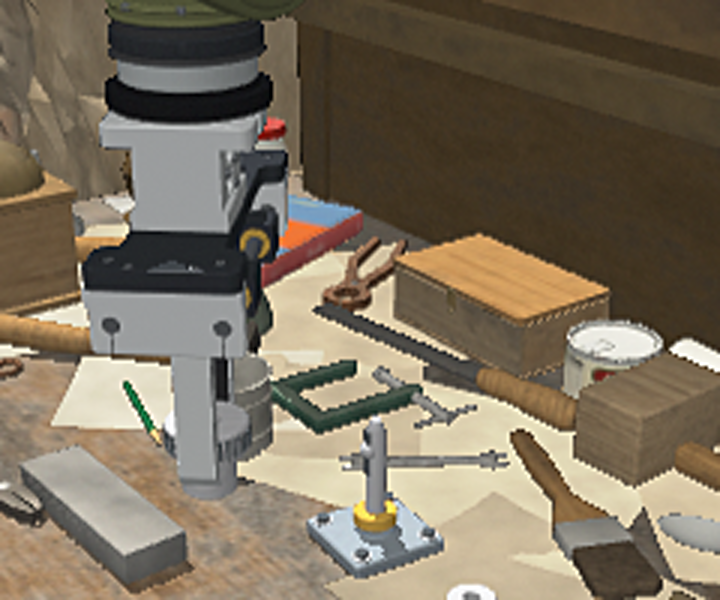

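View pics/wrist2.png

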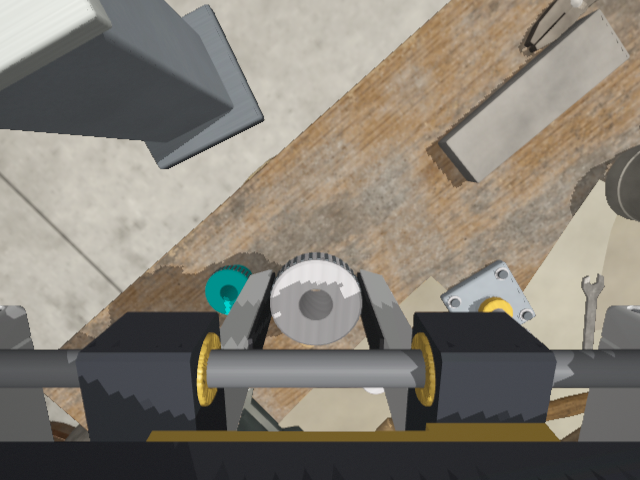

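The sleeve is held at 44 mm. Now over the rod.

```bash
python3 -c "
from h import *
c=load('wrist2');p=atz(c,316,303,.2565-.0724);print(p)
"
python3 -m pendant '[{"rx":-0.09,"ry":-0.06,"rz":0,"tx":-0.2,"ty":0.4,"tz":0,"grip":1},{"rx":0,"ry":0,"rz":0,"tx":-0.36,"ty":0.78,"tz":0,"grip":1},{"rx":0,"ry":0,"rz":0,"tx":-0.36,"ty":0.78,"tz":0,"grip":1},{"rx":0,"ry":0,"rz":0,"tx":-0.36,"ty":0.78,"tz":0,"grip":1},{"rx":0,"ry":0,"rz":0,"tx":-0.36,"ty":0.78,"tz":0,"grip":1},{"rx":0,"ry":0,"rz":0,"tx":-0.2,"ty":0.5,"tz":0,"grip":1},{"rx":0,"ry":0,"rz":0,"tx":0,"ty":0,"tz":0,"grip":1}]' 25
python3 -c "
from h import *
to(.542,.374,.225)"
```

```text
[0.39626018 0.25509188 0.1841    ]
time_s: 4.52
ee_pos: [0.5358, 0.3699, 0.235]
eef_rot: [-3.123, -0.013, 2.701]
force: [-0.9, -0.9, -1.6]
grip_width: 0.0437
t 4.52 pos [0.5358 0.3699 0.235 ] rot [-3.1232 -0.0126  2.7015] F [-0.9 -0.9 -1.6] w 0.0437
shift shares [-0.1    0.163  0.247]
turn shares [-0.263 -0.181  0.002]
```

```bash
python3 -m pendant '[{"rx":-0.26,"ry":-0.18,"rz":0,"tx":-0.1,"ty":0.16,"tz":0.1,"grip":1},{"rx":0,"ry":0,"rz":0,"tx":0,"ty":0,"tz":0,"grip":1},{"rx":0,"ry":0,"rz":0,"tx":0,"ty":0,"tz":0,"grip":1}]' 25
python3 -c "
from h import *
to(.542,.374,.225)
snap('top','top3.png')
snap('side','side3.png');snap('wrist','wrist3.png');crop('side3','side3c.png',250,130,150,150,4);crop('top3','top3c.png',270,180,150,150,4)"
```

```text
time_s: 4.77
ee_pos: [0.5411, 0.3735, 0.2228]
eef_rot: [-3.133, -0.006, 2.702]
force: [-0.6, 0.9, -1.6]
grip_width: 0.0437
t 4.77 pos [0.5411 0.3735 0.2228] rot [-3.1328 -0.0056  2.702 ] F [-0.6  0.9 -1.6] w 0.0437
shift shares [-0.015  0.021 -0.056]
turn shares [-0.126 -0.081  0.   ]
```

View pics/side3c.png

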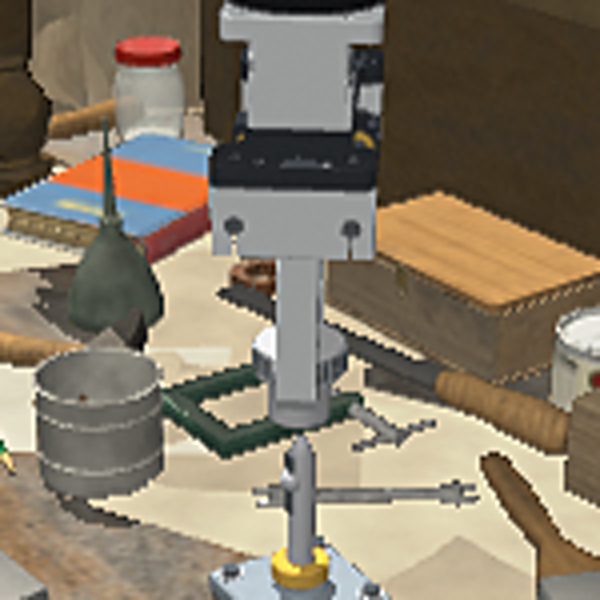

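View pics/wrist3.png

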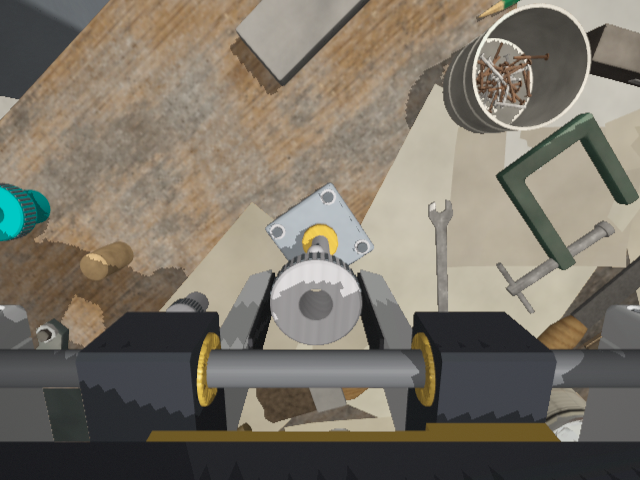

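View pics/top3c.png

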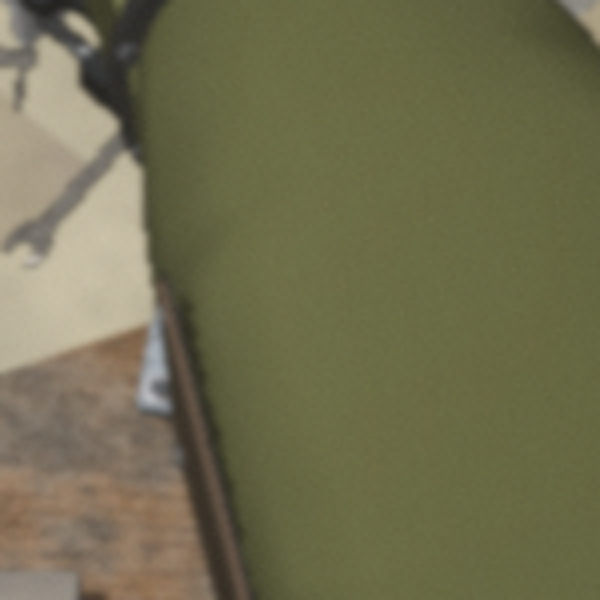

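```bash
python3 -m pendant '[{"rx":-0.13,"ry":-0.08,"rz":0,"tx":-0.015,"ty":0.02,"tz":-0.05,"grip":1},{"rx":0,"ry":0,"rz":0,"tx":0,"ty":0,"tz":0,"grip":1},{"rx":0,"ry":0,"rz":0,"tx":0,"ty":0,"tz":0,"grip":1}]' 25
python3 -c "
from h import *
to(.542,.374,.225)
snap('side','side4.png');snap('wrist','wrist4.png');crop('side4','side4c.png',290,200,70,70,8);crop('wrist4','wrist4c.png',250,180,140,180,3.3)"
```

```text
time_s: 5.17
ee_pos: [0.5418, 0.3735, 0.2277]
eef_rot: [3.138, 0.002, 2.702]
force: [0.4, -0.4, -1.7]
grip_width: 0.0441
t 5.17 pos [0.5418 0.3735 0.2277] rot [3.1378e+00 2.3000e-03 2.7016e+00] F [ 0.4 -0.4 -1.7] w 0.0441
shift shares [0.    0.013 0.068]
turn shares [0.054 0.032 0.   ]
```

View pics/side4c.png

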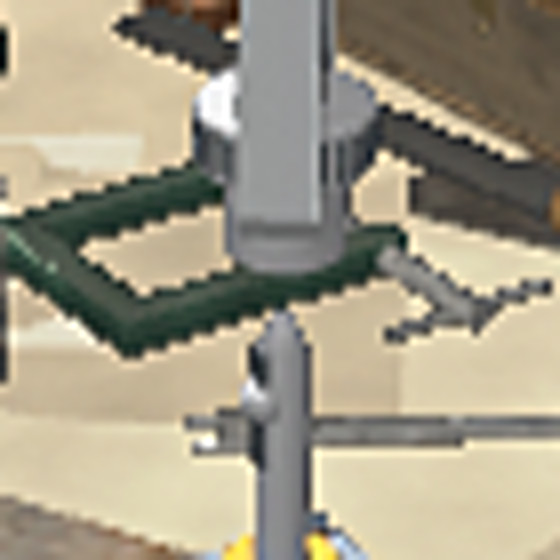

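View pics/wrist4c.png

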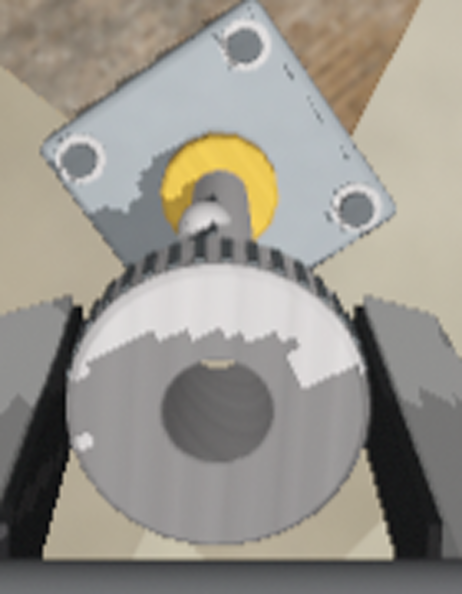

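```bash
python3 -c "
from h import *
c=load('wrist4');s=load('side4');o=ctrl.get_obs()
z=.2277
W=lambda x,y,z:atz(c,250+(x+.5)/3.3-.5,180+(y+.5)/3.3-.5,z).round(4)
print('sleeve',W(217,410,z-.0724),'head',W(219,403,z-.0724))
print('foot',W(219.5,181,.012),'ring',[W(220,189,q) for q in(.024,.03,.036)])
for p in ((.542,.374,.096),(.542,.374,.05),(.542,.374,.116)):
  u,v=proj(s,p);print(((u+.5-290)*8,(v+.5-200)*8))
u0=proj(s,(.542,.374,.1))[0];print('px per mm',[proj(s,np.array((.542,.374,.1))+d)[0]-u0 for d in((.001,0,0),(0,.001,0))])
"
```

```text
sleeve [0.5413 0.3753 0.1553] head [0.5404 0.376  0.1553]
foot [0.5414 0.3767 0.012 ] ring [array([0.5408, 0.377 , 0.024 ]), array([0.5394, 0.3776, 0.03  ]), array([0.5381, 0.3781, 0.036 ])]
(np.float64(285.13618194240144), np.float64(318.2057277279773))
(np.float64(283.6616097667343), np.float64(480.9248188247002))
(np.float64(285.80063343324537), np.float64(244.88348250178456))
px per mm [np.float64(0.47714490619318894), np.float64(-0.19315250931492756)]
```

```bash
python3 -c "
from h import *
s=load('side4')
for z in (.07,.074,.078,.082):
  u,v=proj(s,(.5366-.002,.373,z));print(z,((u+.5-290)*8,(v+.5-200)*8))
for z in (.024,.03,.036):
  for r in(-.015,.015):
    a=proj(s,(.542+r*.93,.374-.36*r,z));print(z,(a[0]+.5-290)*8,(a[1]+.5-200)*8)
to(.5415,.375,.208)
crop('side4','side4d.png',290,235,70,70,8)"
```

```text
0.07 (np.float64(257.9183635029781), np.float64(418.40566093443))
0.074 (np.float64(257.9898209801372), np.float64(404.23933837894333))
0.078 (np.float64(258.0615883106225), np.float64(390.0115879319085))
0.082 (np.float64(258.13366751418744), np.float64(375.72200918051317))
0.024 223.7032687504652 569.4225295052215
0.024 342.0279068140612 569.419928975828
0.03 223.69952595100085 549.2173515021959
0.03 342.39796329515775 549.210673021732
0.036 223.6957594335886 528.8841342146793
0.036 342.7703652810037 528.873326064675
t 5.27 pos [0.5419 0.3736 0.2278] rot [3.1377e+00 2.3000e-03 2.7017e+00] F [ 0.7 -0.1 -1.4] w 0.0438
shift shares [0.025 0.025 0.494]
turn shares [0.056 0.033 0.   ]
```

View pics/side4d.png

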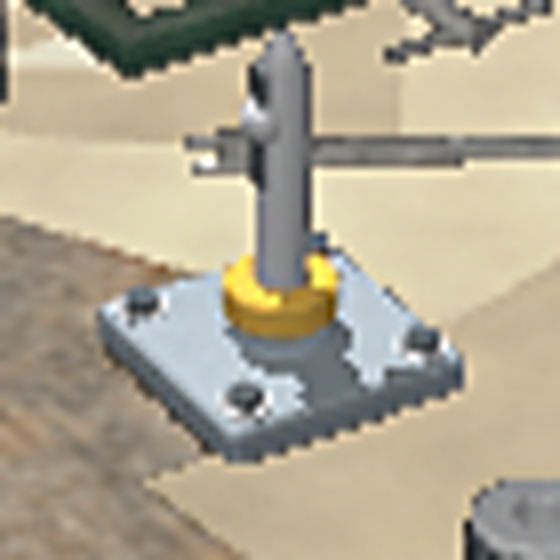

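Ring height read from the picture is about 27 mm, with the ball at about 75 mm. The click should come at TCP z of about 0.141. I'll descend onto the tip, correcting the offset as I go.

```bash
python3 -m pendant '[{"rx":0.055,"ry":0.03,"rz":0,"tx":0.025,"ty":0.025,"tz":0.1,"grip":1},{"rx":0,"ry":0,"rz":0,"tx":0,"ty":0,"tz":0.15,"grip":1},{"rx":0,"ry":0,"rz":0,"tx":0,"ty":0,"tz":0,"grip":1}]' 40
python3 -c "
from h import *
to(.5415,.375,.2)"
```

```text
time_s: 5.52
ee_pos: [0.5413, 0.375, 0.2172]
eef_rot: [3.141, 0.0, 2.702]
force: [-0.3, 0.8, -1.4]
grip_width: 0.0441
t 5.52 pos [0.5413 0.375  0.2172] rot [3.1415e+00 3.0000e-04 2.7016e+00] F [-0.3  0.8 -1.4] w 0.0441
shift shares [-0.005  0.001  0.43 ]
turn shares [0.002 0.004 0.   ]
```

```bash
python3 -m pendant '[{"rx":0,"ry":0,"rz":0,"tx":0,"ty":0,"tz":0.12,"grip":1},{"rx":0,"ry":0,"rz":0,"tx":0,"ty":0,"tz":0.12,"grip":1},{"rx":0,"ry":0,"rz":0,"tx":0,"ty":0,"tz":0.12,"grip":1},{"rx":0,"ry":0,"rz":0,"tx":0,"ty":0,"tz":0,"grip":1}]' 40
python3 -c "
from h import *
to(.5415,.375,.2)"
```

```text
time_s: 5.85
ee_pos: [0.5411, 0.375, 0.2003]
eef_rot: [-3.141, -0.0, 2.702]
force: [0.5, -0.6, -1.3]
grip_width: 0.0434
t 5.85 pos [0.5411 0.375  0.2003] rot [-3.1406e+00 -4.0000e-04  2.7018e+00] F [ 0.5 -0.6 -1.3] w 0.0434
shift shares [-0.009  0.004  0.008]
turn shares [-0.015 -0.006  0.   ]
```

```bash
python3 -m pendant '[{"rx":-0.01,"ry":0,"rz":0,"tx":-0.008,"ty":0,"tz":0.1,"grip":1},{"rx":0,"ry":0,"rz":0,"tx":0,"ty":0,"tz":0.06,"grip":1},{"rx":0,"ry":0,"rz":0,"tx":0,"ty":0,"tz":0,"grip":1}]' 40
python3 -c "
from h import *
to(.5415,.375,.19)
print(ctrl.get_obs()['moment'])
snap('side','side5.png');crop('side5','side5c.png',290,200,70,70,8)"
```

```text
time_s: 6.1
ee_pos: [0.5414, 0.3748, 0.1928]
eef_rot: [-3.141, -0.001, 2.702]
force: [-0.3, -0.2, -0.3]
grip_width: 0.0439
t 6.1 pos [0.5414 0.3748 0.1928] rot [-3.1409e+00 -8.0000e-04  2.7017e+00] F [-0.3 -0.2 -0.3] w 0.0439
shift shares [-0.001  0.006  0.07 ]
turn shares [-0.01  -0.011  0.   ]
[ 0.00975125  0.07322647 -0.0021273 ]
```

View pics/side5c.png

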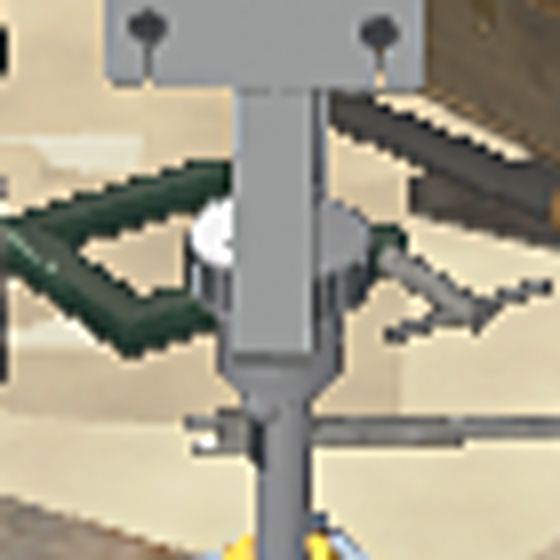

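The sleeve is on the rod and just reaching the ball. I'll press on in small steps and watch the force.

```bash
python3 -m pendant '[{"rx":-0.01,"ry":-0.01,"rz":0,"tx":0,"ty":0,"tz":0.04,"grip":1},{"rx":0,"ry":0,"rz":0,"tx":0,"ty":0,"tz":0.04,"grip":1}]' 40
python3 -m pendant '[{"rx":0,"ry":0,"rz":0,"tx":0,"ty":0,"tz":0.04,"grip":1},{"rx":0,"ry":0,"rz":0,"tx":0,"ty":0,"tz":0.04,"grip":1}]' 40
python3 -m pendant '[{"rx":0,"ry":0,"rz":0,"tx":0,"ty":0,"tz":0.04,"grip":1},{"rx":0,"ry":0,"rz":0,"tx":0,"ty":0,"tz":0.04,"grip":1}]' 40
```

```text
time_s: 6.32
ee_pos: [0.5416, 0.3749, 0.1902]
eef_rot: [3.141, 0.001, 2.702]
force: [-1.2, 0.2, -0.6]
grip_width: 0.0435
time_s: 6.48
ee_pos: [0.5416, 0.375, 0.1878]
eef_rot: [3.14, 0.001, 2.702]
force: [-4.6, -2.3, 9.6]
grip_width: 0.0436
time_s: 6.65
ee_pos: [0.5417, 0.3751, 0.1871]
eef_rot: [3.139, 0.002, 2.702]
force: [-5.5, -3.4, 15.1]
grip_width: 0.0438
```

```bash
python3 -m pendant '[{"rx":0,"ry":0,"rz":0,"tx":0,"ty":0,"tz":0.04,"grip":1}]' 40
python3 -m pendant '[{"rx":0,"ry":0,"rz":0,"tx":0,"ty":0,"tz":0.04,"grip":1}]' 40
python3 -c "
from h import *
to(.5415,.375,.141)"
```

```text
time_s: 6.73
ee_pos: [0.5419, 0.3751, 0.1872]
eef_rot: [3.138, 0.003, 2.702]
force: [-5.4, -4.2, 13.2]
grip_width: 0.0435
time_s: 6.82
ee_pos: [0.5419, 0.3751, 0.1872]
eef_rot: [3.137, 0.003, 2.702]
force: [-4.6, -5.0, 12.9]
grip_width: 0.0437
t 6.82 pos [0.5419 0.3751 0.1872] rot [3.1373 0.0033 2.702 ] F [-4.6 -5.  12.9] w 0.0437
shift shares [ 0.013 -0.011  1.154]
turn shares [0.062 0.047 0.   ]
```

```bash
python3 -m pendant '[{"rx":0.06,"ry":0.045,"rz":0,"tx":0,"ty":-0.025,"tz":0.03,"grip":1}]' 40
python3 -m pendant '[{"rx":0,"ry":0,"rz":0,"tx":0,"ty":0,"tz":0.045,"grip":1}]' 40
python3 -c "
from h import *
to(.5415,.375,.141)"
```

```text
time_s: 6.9
ee_pos: [0.5414, 0.3745, 0.1873]
eef_rot: [3.14, 0.0, 2.702]
force: [-3.0, 3.0, 4.0]
grip_width: 0.0436
time_s: 6.98
ee_pos: [0.5415, 0.3746, 0.1869]
eef_rot: [3.139, 0.001, 2.702]
force: [-4.9, -4.6, 12.2]
grip_width: 0.0437
t 6.98 pos [0.5415 0.3746 0.1869] rot [3.1392e+00 6.0000e-04 2.7021e+00] F [-4.9 -4.6 12.2] w 0.0437
shift shares [0.004 0.006 1.147]
turn shares [0.034 0.009 0.   ]
```

```bash
python3 -m pendant '[{"rx":0.03,"ry":0.01,"rz":0,"tx":0,"ty":-0.01,"tz":0.05,"grip":1}]' 40
python3 -m pendant '[{"rx":0.02,"ry":0.02,"rz":0,"tx":0,"ty":0,"tz":0.055,"grip":1}]' 40
python3 -c "
from h import *
to(.5415,.375,.141);print(ctrl.get_obs()['moment'])"
```

```text
time_s: 7.07
ee_pos: [0.5414, 0.3745, 0.1867]
eef_rot: [3.14, 0.001, 2.702]
force: [-3.8, -1.9, 15.2]
grip_width: 0.0435
time_s: 7.15
ee_pos: [0.5414, 0.3747, 0.1859]
eef_rot: [3.14, -0.0, 2.702]
force: [-5.3, -2.9, 4.2]
grip_width: 0.0435
t 7.15 pos [0.5414 0.3747 0.1859] rot [ 3.1402e+00 -1.0000e-04  2.7024e+00] F [-5.3 -2.9  4.2] w 0.0435
shift shares [0.002 0.007 1.123]
turn shares [ 0.02  -0.001 -0.   ]
[-0.45419173  1.15169928 -0.0057149 ]
```

The ball is pushed in and the force has dropped. Continuing in small steps.

```bash
python3 -m pendant '[{"rx":0.02,"ry":0,"rz":0,"tx":0,"ty":0,"tz":0.05,"grip":1},{"rx":0,"ry":0,"rz":0,"tx":0,"ty":0,"tz":0.05,"grip":1}]' 40
python3 -c "
from h import *
to(.5415,.375,.141)"
python3 -m pendant '[{"rx":0,"ry":0,"rz":0,"tx":0,"ty":0,"tz":0.05,"grip":1},{"rx":0,"ry":0,"rz":0,"tx":0,"ty":0,"tz":0.05,"grip":1}]' 40
python3 -c "
from h import *
to(.5415,.375,.141)"
```

```text
time_s: 7.32
ee_pos: [0.5412, 0.3748, 0.1836]
eef_rot: [3.141, -0.0, 2.703]
force: [-3.9, -2.0, 4.9]
grip_width: 0.0436
t 7.32 pos [0.5412 0.3748 0.1836] rot [ 3.1410e+00 -1.0000e-04  2.7025e+00] F [-3.9 -2.   4.9] w 0.0436
shift shares [-0.005  0.006  1.065]
turn shares [ 0.009 -0.002 -0.   ]
time_s: 7.48
ee_pos: [0.5411, 0.3749, 0.1808]
eef_rot: [3.141, 0.0, 2.703]
force: [-2.7, -2.2, 5.3]
grip_width: 0.0438
t 7.48 pos [0.5411 0.3749 0.1808] rot [3.1406e+00 1.0000e-04 2.7027e+00] F [-2.7 -2.2  5.3] w 0.0438
shift shares [-0.008  0.007  0.996]
turn shares [0.014 0.001 0.   ]
```

Steady drag of about 5 N, and the force is well within limits. Continuing.

```bash
python3 -m pendant '[{"rx":0.01,"ry":0,"rz":0,"tx":0,"ty":0,"tz":0.06,"grip":1},{"rx":0,"ry":0,"rz":0,"tx":0,"ty":0,"tz":0.06,"grip":1},{"rx":0,"ry":0,"rz":0,"tx":0,"ty":0,"tz":0.06,"grip":1},{"rx":0,"ry":0,"rz":0,"tx":0,"ty":0,"tz":0.06,"grip":1}]' 40
python3 -c "
from h import *
to(.5415,.375,.141)"
python3 -m pendant '[{"rx":0,"ry":0,"rz":0,"tx":0,"ty":0,"tz":0.06,"grip":1},{"rx":0,"ry":0,"rz":0,"tx":0,"ty":0,"tz":0.06,"grip":1},{"rx":0,"ry":0,"rz":0,"tx":0,"ty":0,"tz":0.06,"grip":1},{"rx":0,"ry":0,"rz":0,"tx":0,"ty":0,"tz":0.06,"grip":1}]' 40
python3 -c "
from h import *
to(.5415,.375,.141)"
```

```text
time_s: 7.82
ee_pos: [0.5409, 0.3749, 0.1737]
eef_rot: [3.14, 0.001, 2.703]
force: [-3.4, -1.8, 4.9]
grip_width: 0.0435
t 7.82 pos [0.5409 0.3749 0.1737] rot [3.1403e+00 8.0000e-04 2.7028e+00] F [-3.4 -1.8  4.9] w 0.0435
shift shares [-0.011  0.006  0.817]
turn shares [0.018 0.011 0.   ]
time_s: 8.15
ee_pos: [0.5408, 0.375, 0.1662]
eef_rot: [3.14, 0.001, 2.703]
force: [-2.6, -1.1, 4.2]
grip_width: 0.0437
t 8.15 pos [0.5408 0.375  0.1662] rot [3.1396e+00 1.4000e-03 2.7031e+00] F [-2.6 -1.1  4.2] w 0.0437
shift shares [-0.015  0.006  0.631]
turn shares [0.029 0.02  0.   ]
```

```bash
python3 -m pendant '[{"rx":0.03,"ry":0.02,"rz":0,"tx":0,"ty":0,"tz":0.06,"grip":1},{"rx":0,"ry":0,"rz":0,"tx":0,"ty":0,"tz":0.06,"grip":1},{"rx":0,"ry":0,"rz":0,"tx":0,"ty":0,"tz":0.06,"grip":1},{"rx":0,"ry":0,"rz":0,"tx":0,"ty":0,"tz":0.06,"grip":1}]' 40
python3 -c "
from h import *
to(.5415,.375,.141)"
python3 -m pendant '[{"rx":0,"ry":0,"rz":0,"tx":0,"ty":0,"tz":0.05,"grip":1},{"rx":0,"ry":0,"rz":0,"tx":0,"ty":0,"tz":0.05,"grip":1},{"rx":0,"ry":0,"rz":0,"tx":0,"ty":0,"tz":0.05,"grip":1}]' 40
python3 -c "
from h import *
to(.5415,.375,.141)
snap('side','side6.png');crop('side6','side6c.png',290,220,70,70,8)"
```

```text
time_s: 8.48
ee_pos: [0.5409, 0.3751, 0.1588]
eef_rot: [3.141, 0.001, 2.703]
force: [-3.0, -1.7, 6.3]
grip_width: 0.0437
t 8.48 pos [0.5409 0.3751 0.1588] rot [3.1405e+00 9.0000e-04 2.7032e+00] F [-3.  -1.7  6.3] w 0.0437
shift shares [-0.014  0.004  0.445]
turn shares [0.015 0.013 0.   ]
time_s: 8.73
ee_pos: [0.5408, 0.3751, 0.1538]
eef_rot: [3.14, 0.001, 2.703]
force: [-3.2, -2.5, 5.1]
grip_width: 0.0438
t 8.73 pos [0.5408 0.3751 0.1538] rot [3.1402e+00 1.3000e-03 2.7034e+00] F [-3.2 -2.5  5.1] w 0.0438
shift shares [-0.016  0.005  0.319]
turn shares [0.021 0.018 0.   ]
```

View pics/side6c.png

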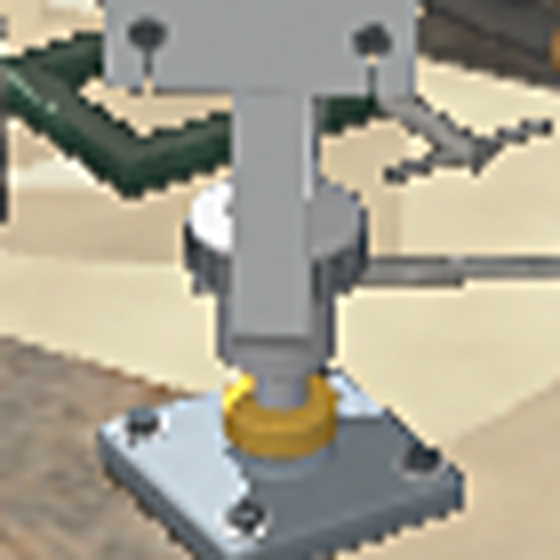

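Side view: the gap between barrel and ring is about 44 crop pixels, or about 12 mm. So ring contact is near TCP 0.1414 and the click near 0.143. From 0.147 on I'll use sub-millimetre steps.

```bash
python3 -m pendant '[{"rx":0.02,"ry":0.018,"rz":0,"tx":0,"ty":0,"tz":0.04,"grip":1},{"rx":0,"ry":0,"rz":0,"tx":0,"ty":0,"tz":0.04,"grip":1},{"rx":0,"ry":0,"rz":0,"tx":0,"ty":0,"tz":0.04,"grip":1}]' 40
python3 -m pendant '[{"rx":0,"ry":0,"rz":0,"tx":0,"ty":0,"tz":0.04,"grip":1}]' 40
python3 -m pendant '[{"rx":0,"ry":0,"rz":0,"tx":0,"ty":0,"tz":0.03,"grip":1}]' 40
python3 -m pendant '[{"rx":0,"ry":0,"rz":0,"tx":0,"ty":0,"tz":0.03,"grip":1}]' 40
```

```text
time_s: 9.03
ee_pos: [0.5409, 0.3751, 0.1493]
eef_rot: [3.141, 0.0, 2.703]
force: [-3.6, -2.2, 4.1]
grip_width: 0.0436
time_s: 9.12
ee_pos: [0.5409, 0.3751, 0.1478]
eef_rot: [3.141, 0.0, 2.703]
force: [-3.8, -2.2, 4.2]
grip_width: 0.0437
time_s: 9.2
ee_pos: [0.5409, 0.3751, 0.1465]
eef_rot: [3.141, 0.0, 2.703]
force: [-3.1, -2.2, 3.1]
grip_width: 0.044
time_s: 9.28
ee_pos: [0.5409, 0.3751, 0.145]
eef_rot: [3.141, 0.0, 2.703]
force: [-1.1, -1.9, 2.1]
grip_width: 0.0438
```

```bash
python3 -m pendant '[{"rx":0,"ry":0,"rz":0,"tx":0,"ty":0,"tz":0.0,"grip":1}]' 40
python3 -c "
from h import *
snap('side','side7.png');crop('side7','side7c.png',290,220,70,70,8)
snap('wrist','wrist7.png');crop('wrist7','wrist7c.png',270,260,100,100,5)
to(.5415,.375,.141)"
```

```text
time_s: 9.37
ee_pos: [0.5409, 0.375, 0.1445]
eef_rot: [3.141, 0.0, 2.703]
force: [-1.7, -1.6, -0.6]
grip_width: 0.0436
t 9.47 pos [0.5409 0.375  0.1444] rot [3.1415e+00 1.0000e-04 2.7034e+00] F [-0.  -0.6 -2.1] w 0.0439
shift shares [-0.015  0.006  0.086]
turn shares [0.001 0.002 0.   ]
```

View pics/side7c.png

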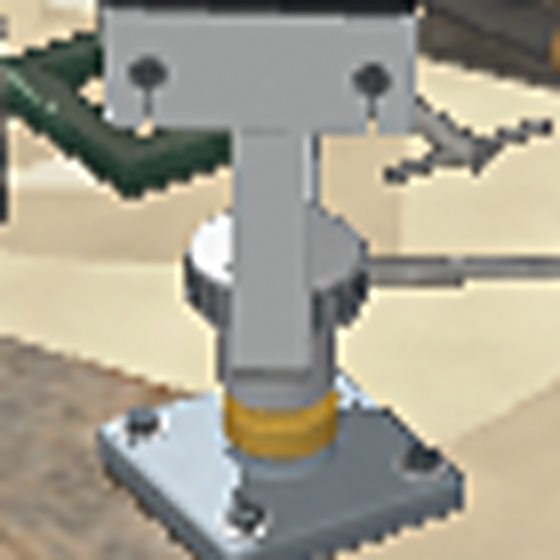

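View pics/wrist7c.png

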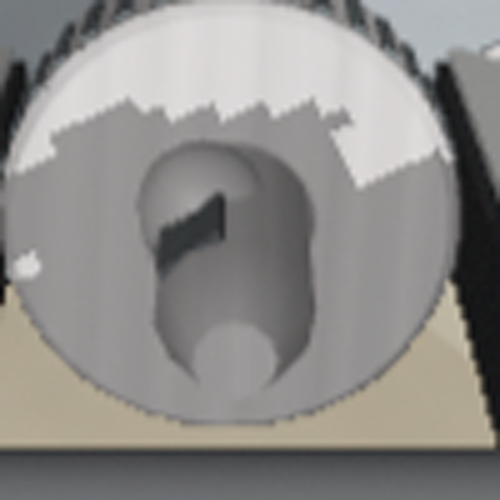

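The drag has ended: Fz is back to the free value and the lateral force is zero. The wrist view shows the ball proud above the head's face, in the crop at about (198,200). One tiny nudge and a hold while gripped, then release.

```bash
python3 -m pendant '[{"rx":0,"ry":0,"rz":0,"tx":0,"ty":0,"tz":0.012,"grip":1},{"rx":0,"ry":0,"rz":0,"tx":0,"ty":0,"tz":0,"grip":1},{"rx":0,"ry":0,"rz":0,"tx":0,"ty":0,"tz":0,"grip":1},{"rx":0,"ry":0,"rz":0,"tx":0,"ty":0,"tz":0,"grip":1}]' 40
python3 -c "
from h import *
snap('wrist','wrist8.png');crop('wrist8','wrist8c.png',270,260,100,100,5)
to(.5415,.375,.141)"
```

```text
time_s: 9.8
ee_pos: [0.541, 0.375, 0.1432]
eef_rot: [-3.141, 0.0, 2.703]
force: [-0.9, -0.9, -1.7]
grip_width: 0.0437
t 9.85 pos [0.541  0.375  0.1432] rot [-3.1415e+00  1.0000e-04  2.7033e+00] F [ 0.9 -0.4 -1.5] w 0.0437
shift shares [-0.012  0.006  0.055]
turn shares [-0.002  0.002 -0.   ]
```

View pics/wrist8c.png

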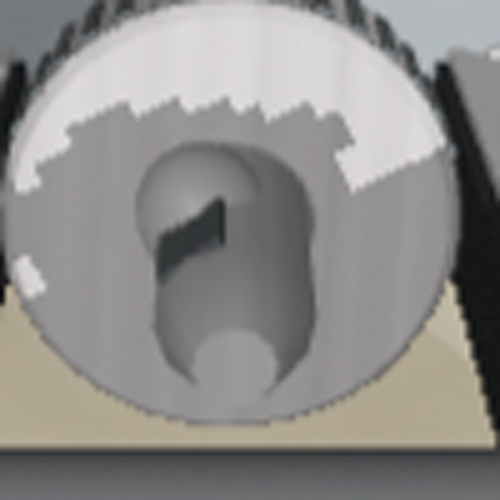

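The ball is out with no drag, held for more than 0.3 s. Releasing.

```bash
python3 -m pendant '[{"rx":0,"ry":0,"rz":0,"tx":0,"ty":0,"tz":0,"grip":-0.3},{"rx":0,"ry":0,"rz":0,"tx":0,"ty":0,"tz":0,"grip":-0.3},{"rx":0,"ry":0,"rz":0,"tx":0,"ty":0,"tz":0,"grip":-0.3},{"rx":0,"ry":0,"rz":0,"tx":0,"ty":0,"tz":0,"grip":-0.3},{"rx":0,"ry":0,"rz":0,"tx":0,"ty":0,"tz":0,"grip":-0.3}]' 40
python3 -c "
from h import *
to(.5409,.375,.3)"
```

```text
time_s: 10.27
ee_pos: [0.5412, 0.3753, 0.1438]
eef_rot: [3.14, 0.001, 2.703]
force: [-0.8, -0.4, 0.9]
grip_width: 0.061
t 10.27 pos [0.5412 0.3753 0.1438] rot [3.1405e+00 7.0000e-04 2.7034e+00] F [-0.8 -0.4  0.9] w 0.061
shift shares [ 1.000e-03 -4.000e-03 -3.905e+00]
turn shares [0.016 0.01  0.   ]
```

```bash
python3 -m pendant '[{"rx":0,"ry":0,"rz":0,"tx":0,"ty":0,"tz":-0.1,"grip":-0.3},{"rx":0,"ry":0,"rz":0,"tx":0,"ty":0,"tz":-0.4,"grip":-0.3},{"rx":0,"ry":0,"rz":0,"tx":0,"ty":0,"tz":-0.6,"grip":-0.3},{"rx":0,"ry":0,"rz":0,"tx":0,"ty":0,"tz":-0.7,"grip":-0.3},{"rx":0,"ry":0,"rz":0,"tx":0,"ty":0,"tz":-0.7,"grip":-0.3},{"rx":0,"ry":0,"rz":0,"tx":0,"ty":0,"tz":-0.6,"grip":-0.3},{"rx":0,"ry":0,"rz":0,"tx":0,"ty":0,"tz":0,"grip":-0.3},{"rx":0,"ry":0,"rz":0,"tx":0,"ty":0,"tz":0,"grip":-0.3}]' 40
python3 -c "
from h import *
snap('side','side9.png');crop('side9','side9c.png',270,200,100,100,6)
snap('wrist','wrist9.png')
to(.5415,.375,.3)"
```

```text
time_s: 10.93
ee_pos: [0.5405, 0.3749, 0.2745]
eef_rot: [-3.142, -0.0, 2.703]
force: [0.4, -0.2, -0.9]
grip_width: 0.061
t 11.03 pos [0.5405 0.3749 0.2737] rot [-3.1409e+00 -6.0000e-04  2.7034e+00] F [-0.4 -0.4  0.6] w 0.0609
shift shares [-0.022  0.012 -0.657]
turn shares [-0.01  -0.009  0.   ]
```

View pics/side9c.png

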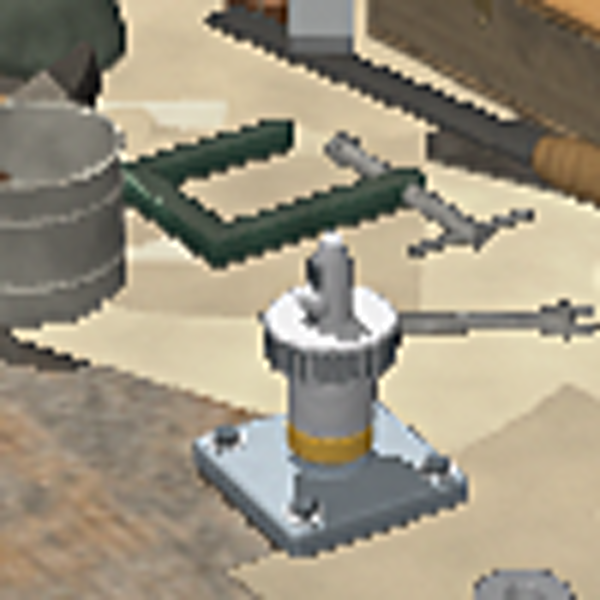

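View pics/wrist9.png

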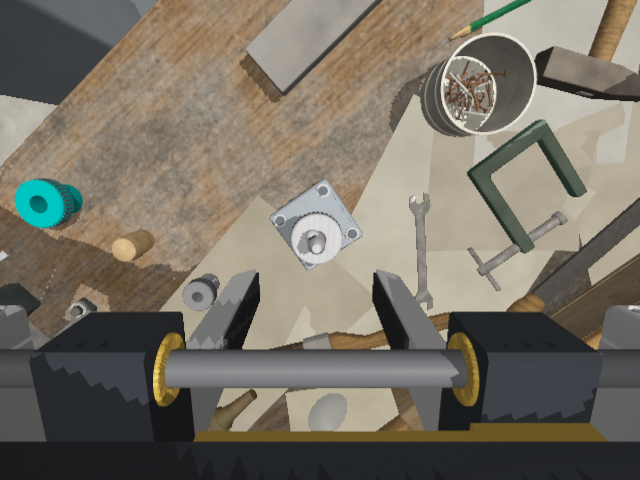

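The sleeve sits upright on the ring, head up. The ball is out above it (side crop at about (313,300)), the gripper is clear and nothing else has moved.

```bash
python3 -c "
from station import ctrl
print(ctrl.hand_in())"
```

```text
the job is handed in; nothing more can be done
None
```

I fitted the wide-headed sleeve on the jig's rod, head up, pressed it past the ball until it clicked, then let go and handed the job in at about 11 s. No verdict comes back from the hand-in.

- **Pressing:** Getting over the ball took up to about 15 N vertically, or about 17 N with the sideways force. It first stalled there until I took out a small tilt and sideways offset. After that the drag was 4 to 6 N. These are readings at the end of each call, so brief peaks between them would not show.
- **Click:** At the click both vertical and sideways force fell back to free values. I nudged it down about 1 mm more and held it for over 0.3 s, without any push against the stop ring showing in the force, before opening the gripper.
- **Last pictures:** The sleeve stands upright on or just above the stop ring, with the ball out above its head. The gripper is clear, and the bystanders in view are where they were. I judged these by eye, without measuring the final tilt or height.
- **Disagreement:** The wrist camera's positions differed from the side camera's by 1 to 2 mm, within the stated calibration. I set the last alignment by the offset between sleeve and jig seen in both cameras.

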